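# Pulse the coffee grinder at the model-car stall

## Robot

A 6-joint arm with a two-finger parallel gripper is mounted at the origin on the work surface. World frame = base frame: x ahead of the robot, y to its left, z up, the work surface at z = 0. Lengths are in m, angles in rad, forces in N, time in s.
With the tool pointing down it reaches from about 0.375 to 0.9 m from the base axis. Payload 3.1 kg.
Tool frame: the origin (TCP) lies between the finger pads; the fingertips stand 25 mm ahead of it and the grasp point (between the pads) lies 6 mm ahead of it; y points along the fingers, x is the direction in which the jaws open and shut, and the axes are right-handed (so a half turn about y gives the same grasp; the last joint's range is limited). The gripper opens to 87 mm and grips with 3 to 60 N. Pads are 19 mm wide; open, the fingers measure 117 mm over their backs; the gripper's body (75 mm by 190 mm) begins 51 mm behind the grasp point.
Start: joints at [-1.355, 0.527, 1.433, -0, 1.181, -0.178], TCP at [0.24, -0.577, 0.248] pointing down, gripper open.
Joint ranges: [-3.08, 3.08], [-0.75, 2.2], [0.22, 2.44], [-1.43, 4.57], [0, 2.65], [-2.85, 2.85]. Speed limits (rad/s): [2.79, 2.79, 3.14, 3.14, 3.14, 3.14].

## Interface

Orientations are given as a unit quaternion [x, y, z, w].
In Python, from rig import robot gives the robot as it stands.
- The arm moves only by the tool carry_out, never from a script. Its argument "moves" is a list of rows, each a list of 7 numbers: the opening, from 0 (shut) to 1 (fully open), then the shift along the tool's x, y, z in cm, then the turn, a rotation vector about the tool's x, y, z in rad. In form: [[grip, x, y, z, rx, ry, rz], ...]. A call has 1 to 20 rows; each row is the pose to reach, as a shift and turn from the pose commanded when the call began, along the tool's axes at that moment; what a row does not reach only later rows make up. A row lasts 1/10 s, in which the tool goes at most 50 mm and 8.59 degrees, less where a joint would pass 70% of its speed; a pose out of reach is approached as far as the arm can. A call with a gripper value outside its range is refused whole. The fingers move at their own pace and stop on an object; "force" is the grip in N (left out, the last holds). Time passes only in rows, so rows that repeat a pose let the fingers close. It gives the time, the measured TCP pose, the force and the opening at its end, in the units of the state.
- robot.get_obs(): the state, without advancing time (a new reading comes with each control period).
- robot.camera(name): name is "scene" or "top" or "wrist"; returns the picture (420x560x3 uint8, red, green, blue); there is no depth.
- robot.camera_params(name): a dict with "fx", "fy", "cx", "cy" (pixels), "k1" (the pictures are not rectified: a ray, as slopes to the right and down, at radius r is drawn at 1 + k1 r^2 times it, then the intrinsics apply), "extrinsics" (4x4, takes a point from camera to world coordinates); the wrist camera has in their place "mount" (4x4, takes a point from camera to tool coordinates, whose origin is the TCP and whose axes are the tool frame's). Camera axes: x right, y down, z forward; pixel columns grow to the right and rows downward; lengths in m; the calibration is good to about 2 mm. A picture is of the moment at which its call begins: read the wrist's pose just before it. camera_params takes no time and is no camera call.
- robot.hand_in(): hands the job in, once; it reports no verdict.
The state is a dict: "time": time; "q": joint angles; "joint_velocities": joint speeds; "joint_torque": joint torques, N m; "position": TCP position; "tool_rot": TCP orientation; "ft_force": force on the tool from outside, world axes, zero at the start; "moment": the same for the moment, N m; "grip_width": finger opening in m.
Only numpy, scipy, OpenCV 4.12 (cv2) and the standard library are available. Lean on these libraries where they do the work, as an engineer would, in place of code of your own. Each camera call takes 0.05 s, during which the arm holds its last target.

## Task

Start a pot of coffee at the stall: switch the power strip on if it is off, then stand the filled grinding cup, the one on a black blade cap with two lugs, fully home in the grinder's socket. Twist it clockwise against the spring to the pulse position, halfway to the lock, and finish while still gripping it there, upright and steady, since it springs back if let go. Never force it on into the lock, and leave the rest of the stall where it is.

Things in the scene. Friction and masses are not known exactly. Their poses are not given: they have to be found in the camera images.
- cup: Filled cup, 0.33 kg, 100 mm tall, standing on its black blade cap; z up, origin at the centre of its underside. Blade cap: round spigot 54 mm across (z 0 to 18), knurled flange 66 mm across (z 18 to 25) with a white pointer over each lug. Above it a round steel wall 58 mm across (z 25 to 100), closed on top, where two black lines point to the lugs. Grip the wall from above, any yaw, 60 N.
- grinder: Grinder's motor base, black, 116 mm across the foot, 100 mm tall, fixed by suction feet; origin at the centre of its underside, z up. Its top is a bayonet socket: a chamfered 57 mm bore between two steel jaws 5.5 mm thick, flush with the rim, with two entry slots for the lugs along its +x and -x, 15 mm wide at the bore, 20 mm outside. A cable leaves at its +x.
- socket (a point): Point on the grinder's axis on the socket floor, 84 mm above its underside, with the grinder's axes: x along the two entry slots. With the cup fully home the cup's origin lies here, its flange 2 mm above the grinder's rim; if the lugs stand on the jaws instead, it lies some 15 mm higher.
- pulse_ring (a joint): Sprung ring in the socket, pushed round by the lugs. 0: at rest; grows with clockwise twist seen from above. From mid-slot the cup turns about 0.12 rad before it meets the ring. The spring resists with 0.14 Nm at 0 and 0.29 Nm at 0.62. Pulse position: 0.62 (0.42 to 0.82). Sprung lock balls are met at about 0.9; at 1.1 the cup is being forced into the lock; stop at 1.5.
- rocker (a joint): Snap rocker switch of the power strip. 0: off (the end next to the sockets stands up), 0.44: on (that end is down). It always rests at one of the two and snaps over past the middle.
- rocker_on_end (a point): Point on the upper face of the rocker, 16 mm from its middle, on the half next to the sockets, which has a thin white line: pressing it down with the shut fingertips, some 16 mm from the middle, switches on. It takes under 3 N and sinks about 7 mm.
- strip: White power strip, 56 x 300 x 42 mm, fixed, long along its y, origin under its centre. Three round sockets; a black plug, 37 mm across and 30 mm tall, stands in the one 64 mm to -y of the middle. The black rocker is 90 mm to +y of the middle.
- spare_cup: Spare grinding cup: steel, 58 mm across and 75 mm tall, standing mouth down without blade cap or lugs. Origin under its centre. Leave it.
- car_saloon: Model saloon car, 98 x 40 x 33 mm, loose. Leave it.
- car_van: Model van, 98 x 40 x 43 mm, loose. Leave it.
- car_lorry: Model lorry, 110 x 40 x 45 mm, loose. Leave it.
- mug: White mug, 80 mm across, 92 mm tall, with handle at its +y, loose. Leave it.
- tin: Closed coffee tin, 80 mm across, 125 mm tall, loose. Leave it.
- cup_lug (a point): End of one of the cup's two bayonet lugs, 36 mm from its axis along its x, 4.5 mm above its underside. The other lug is across from it, along -x, so half a turn changes nothing. Each lug is 10 mm wide and spans z 1 to 8 mm, sticking out of the spigot below the flange.
- pulse_mark (a point): Broad white mark on the grinder's rim, 44 mm from the axis, 0.74 rad clockwise from the entry slot at +x (an equal one lies across from it): the cup's pointer stands at it in the pulse position. A thin mark shows each slot, a thin double mark 1.5 rad clockwise of it the lock.
- rocker_mid (a point): Fixed point over the rocker's pivot, 11 mm above the top of the strip, at the height of the rocker's face when level; it has the strip's axes. The rocker, 40 mm long and 26 mm wide, lies along y and tips about x; its two ends then stand 4 mm above and below this point. Its on end points to -y, to the sockets.
There are look-alikes about, which are no part of the job. What is shaped like the cup but red or turquoise is not meant.

How it is judged:
On the way, in this order (a step that is already met when the one before it is completed fails the run):
1. the cup is lifted in the fingers, clear of the table (height (world z) of cup above 0.05 m and contact force between the fingers and cup above 1 N), for 0.1 s.
2. the cup stands fully home in the socket, not yet twisted (horizontal distance between cup and socket below 0.004 m and z of cup in the frame of socket below 0.004 m and value of joint pulse_ring below 0.15 rad), for 0.05 s.
At the end, for the whole second after the job is handed in: The power strip is on (rocker above 0.34), the cup is home in the socket (origin within 4 mm of the socket point, upright within 0.08 rad), twisted so that the switch ring stands still between 0.42 and 0.82 rad, and the fingers still grip the cup and hold it there (value of joint rocker above 0.34 rad and value of joint pulse_ring between 0.42 and 0.82 rad and velocity of joint pulse_ring between -0.1 and 0.1 rad/s and horizontal distance between cup and socket below 0.004 m and z of cup in the frame of socket between -0.003 and 0.004 m and angle between cup's own z axis and vertical below 0.08 rad and contact force between the fingers and cup above 2 N); the arm keeps its last pose, push and grip.
It fails at once if the cup is twisted on into the lock (value of joint pulse_ring above 1.1 rad).
It fails at once if a bystander is moved by more than 30 mm (distance of any of spare_cup, car_saloon, car_van, car_lorry, mug, tin from where it was at the start of the episode above 0.03 m).
It fails at once if the cup is tipped over (angle between cup's own z axis and vertical above 0.6 rad).
It also fails if it takes over 58 s, if anything falls off the work surface, if the arm or the gripper's body presses on something with over 40 N, if the wrist force passes 120 N, or if a joint passes its speed limit or range.

## Working session

There is one attempt and no reset: what is moved stays moved. The work goes in short steps, Python scripts to look and compute and a tool call to move; the robot and the scene stay as the last step left them, time stands still between calls to the robot, and variables do not carry over. Pictures are saved under pics/ and viewed, and the job is handed in when it is done.

Besides the shell and the picture viewer there is one more tool, called after "Emit:" in YAML: its name, and indented under it one key for each argument. carry_out: Moves the arm, as the interface text tells. Its arguments: {"type":"object","properties":{"moves":{"type":"array"},"force":{"type":"number"}},"required":["moves"]}

```bash
mkdir -p pics; ls
python3 - <<'E'
from rig import robot
import cv2,numpy as np
o=robot.get_obs(); print({k:np.round(v,4).tolist() for k,v in o.items()})
for n in ["scene","top","wrist"]:
    im=robot.camera(n); cv2.imwrite(f"pics/a_{n}.png",im[:,:,::-1])
    print(n,robot.camera_params(n))
E
```

```text
pics
{'time': 0.0, 'q': [-1.3545, 0.5285, 1.4339, -0.0, 1.1814, -0.1785], 'joint_velocities': [-0.0001, 0.0002, -0.0013, 0.0004, 0.0009, -0.001], 'joint_torque': [0.0003, -44.0044, -17.659, 0.0633, 0.0582, -0.0002], 'position': [0.2403, -0.5762, 0.2466], 'tool_rot': [-0.5878, 0.3928, -0.3917, 0.5889], 'ft_force': [-0.4879, 0.197, -0.1559], 'moment': [-0.0321, -0.0185, -0.0067], 'grip_width': 0.0871}
scene {'fx': 414.0466926698833, 'fy': 414.0466926698833, 'cx': 284.3701387613791, 'cy': 214.41252029579783, 'k1': -0.11418294957885568, 'extrinsics': array([[-0.77793673,  0.50046037, -0.37993928,  1.00117726],
       [ 0.62814414,  0.60421609, -0.49026305,  0.60185402],
       [-0.01579179, -0.62005027, -0.78440314,  1.08341236],
       [ 0.        ,  0.        ,  0.        ,  1.        ]])}
top {'fx': 443.65651988286214, 'fy': 443.65651988286214, 'cx': 279.2241888063586, 'cy': 210.01321653147681, 'k1': -0.12127929070430313, 'extrinsics': array([[ 0.00542737, -0.99582088,  0.09116641,  0.36868602],
       [-0.99997475, -0.00582294, -0.00407359,  0.0045713 ],
       [ 0.00458742, -0.091142  , -0.99582734,  1.50903266],
       [ 0.        ,  0.        ,  0.        ,  1.        ]])}
wrist {'fx': 303.74842458255887, 'fy': 303.74842458255887, 'cx': 277.7482166997461, 'cy': 210.94774634047587, 'k1': -0.012437810614755603, 'mount': array([[ 9.99999723e-01, -4.06260669e-04,  6.24420213e-04,
         1.27855197e-03],
       [-7.11076991e-04, -2.70680429e-01,  9.62668998e-01,
        -1.37255358e-01],
       [-2.22076220e-04, -9.62669175e-01, -2.70680643e-01,
         7.36741063e-02],
       [ 0.00000000e+00,  0.00000000e+00,  0.00000000e+00,
         1.00000000e+00]])}
```

View pics/a_scene.png

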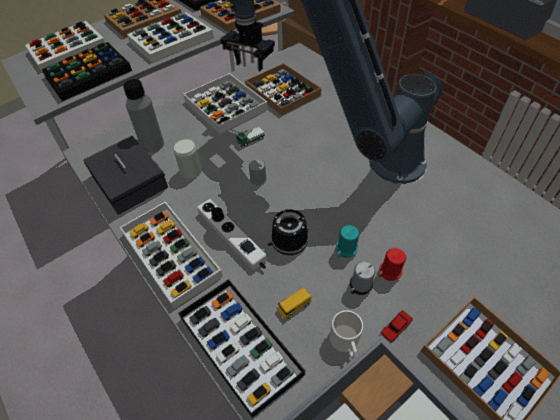

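View pics/a_top.png

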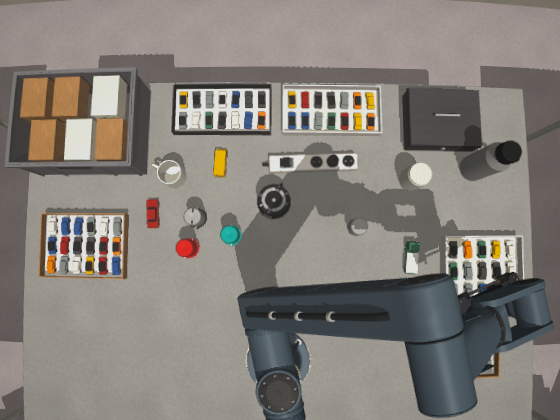

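View pics/a_wrist.png

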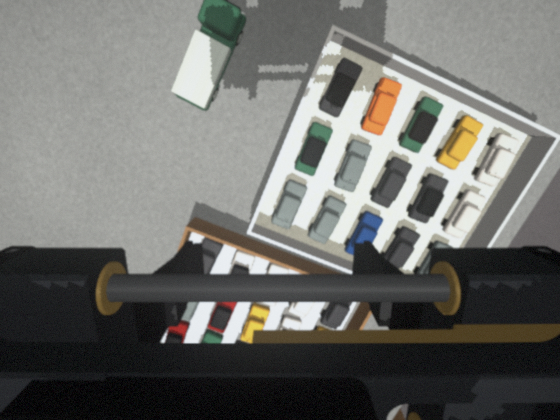

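```bash
cat > h.py <<'E'
import numpy as np,cv2
from rig import robot
from scipy.spatial.transform import Rotation as R
def KD(p): return np.array([[p['fx'],0,p['cx']],[0,p['fy'],p['cy']],[0,0,1]]),np.array([p['k1'],0,0,0.])
def T(name,obs=None):
    p=robot.camera_params(name)
    if name!='wrist': return p['extrinsics']
    o=obs or robot.get_obs(); M=np.eye(4); M[:3,:3]=R.from_quat(o['tool_rot']).as_matrix(); M[:3,3]=o['position']
    return M@p['mount']
def px2w(name,uv,z,M=None):
    p=robot.camera_params(name);M=T(name) if M is None else M
    K,D=KD(p)
    u=cv2.undistortPoints(np.array(uv,float).reshape(-1,1,2),K,D,None,None).reshape(-1,2)
    d=np.c_[u,np.ones(len(u))]@M[:3,:3].T
    c=M[:3,3]; return c+d*((z-c[2])/d[:,2])[:,None]
def w2px(name,X,M=None):
    p=robot.camera_params(name);M=T(name) if M is None else M
    K,D=KD(p);I=np.linalg.inv(M);r,_=cv2.Rodrigues(I[:3,:3])
    return cv2.projectPoints(np.array(X,float).reshape(-1,1,3),r,I[:3,3].copy(),K,D)[0].reshape(-1,2)
E
python3 - <<'E'
from h import *
im=cv2.imread('pics/a_top.png'); s=cv2.imread('pics/a_scene.png')
a=cv2.resize(im[140:270,140:375],None,fx=3.4,fy=3.4,interpolation=cv2.INTER_CUBIC); cv2.imwrite('pics/b_top.png',a)
b=cv2.resize(s[190:370,190:430],None,fx=3.3,fy=3.3,interpolation=cv2.INTER_CUBIC); cv2.imwrite('pics/b_scene.png',b)
print('cup top',px2w('top',[[195,215]],.1),px2w('scene',[[363,270]],.1))
print('grinder',px2w('top',[[273,200]],.1),px2w('scene',[[290,221]],.1))
print('strip ends,rocker',px2w('top',[[263,162],[357,162],[286,162]],.045))
print('spare',px2w('top',[[357,226]],.075))
E
```

```text
cup top [[0.4800953 0.2680109 0.1      ]] [[0.48080207 0.27608321 0.1       ]]
grinder [[0.52969922 0.01887378 0.1       ]] [[0.52765048 0.01747813 0.1       ]]
strip ends,rocker [[ 0.6639943   0.05383785  0.045     ]
 [ 0.66659739 -0.26243221  0.045     ]
 [ 0.6644621  -0.02325318  0.045     ]]
spare [[ 0.44926655 -0.25438507  0.075     ]]
```

View pics/b_top.png

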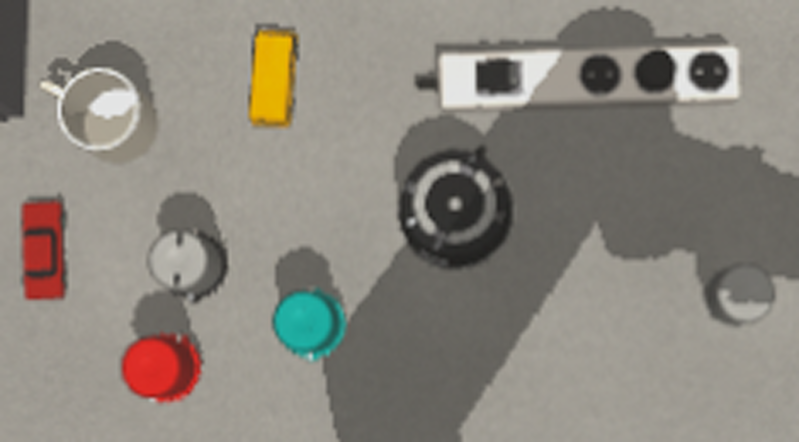

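View pics/b_scene.png

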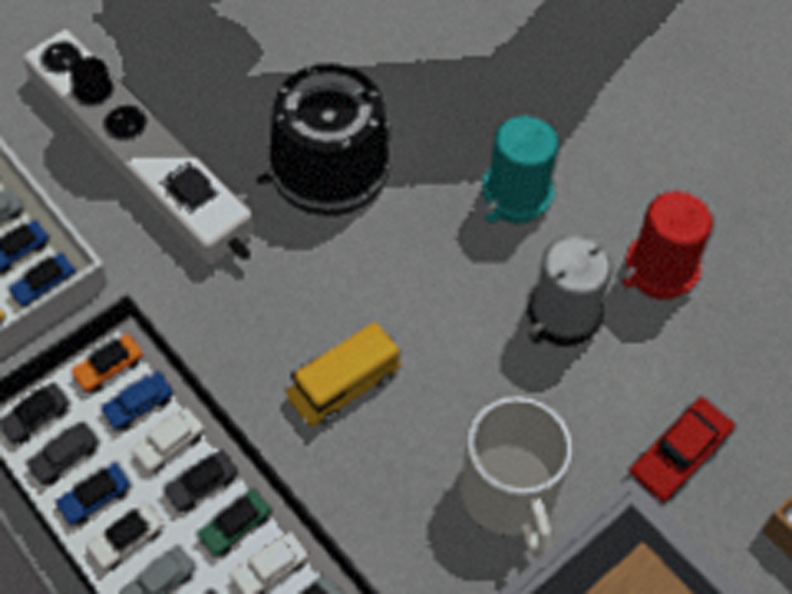

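```bash
cat >> h.py <<'E'
def tomove(p,yaw=None,o=None):
    """shift in cm in tool axes to world point p; turn about tool y to get tool-x yaw"""
    o=o or robot.get_obs(); Rm=R.from_quat(o['tool_rot']).as_matrix()
    s=Rm.T@(np.array(p)-o['position'])*100
    y=np.arctan2(Rm[1,0],Rm[0,0])
    return np.round(s,2),'yaw x',round(y,4)
E
python3 - <<'E'
from h import *
o=robot.get_obs(); print(R.from_quat(o['tool_rot']).as_matrix().round(3)); print(tomove([.56,-.03,.25]))
print(px2w('top',[[186,247],[231,234]],.1))
E
```

```text
[[ 0.385 -0.     0.923]
 [-0.923  0.002  0.385]
 [-0.002 -1.     0.   ]]
(array([-38.14,  -0.24,  50.52]), 'yaw x', np.float64(-1.176))
[[0.37776881 0.2947917  0.1       ]
 [0.4202457  0.15163045 0.1       ]]
```

Run:
```python
from h import *
print(tomove([.50,0.0,.28]))
```

```text
(array([-43.22,  -3.23,  46.14]), 'yaw x', np.float64(-1.176))
```

Emit:
carry_out:
  moves:
    - [0, -10.8, -1, 11.5, 0, 0.1, 0]
    - [0, -21.6, -2, 23, 0, 0.2, 0]
    - [0, -32, -3, 34.5, 0, 0.3, 0]
    - [0, -43.2, -3.2, 46.1, 0, 0.395, 0]
    - [0, -43.2, -3.2, 46.1, 0, 0.395, 0]
    - [0, -43.2, -3.2, 46.1, 0, 0.395, 0]
    - [0, -43.2, -3.2, 46.1, 0, 0.395, 0]
    - [0, -43.2, -3.2, 46.1, 0, 0.395, 0]
    - [0, -43.2, -3.2, 46.1, 0, 0.395, 0]
    - [0, -43.2, -3.2, 46.1, 0, 0.395, 0]
    - [0, -43.2, -3.2, 46.1, 0, 0.395, 0]
    - [0, -43.2, -3.2, 46.1, 0, 0.395, 0]
    - [0, -43.2, -3.2, 46.1, 0, 0.395, 0]
    - [0, -43.2, -3.2, 46.1, 0, 0.395, 0]
    - [0, -43.2, -3.2, 46.1, 0, 0.395, 0]
    - [0, -43.2, -3.2, 46.1, 0, 0.395, 0]
    - [0, -43.2, -3.2, 46.1, 0, 0.395, 0]
    - [0, -43.2, -3.2, 46.1, 0, 0.395, 0]

```text
time: 1.95
position: [0.4995, -0.002, 0.2795]
tool_rot: [-0.5, 0.501, -0.501, 0.499]
ft_force: [-0.2, -0.8, -0.4]
grip_width: 0.0004
```

```bash
cat >> h.py <<'E'
def snap(tag,name='wrist'):
    o=robot.get_obs(); im=robot.camera(name); 
    cv2.imwrite(f'pics/{tag}.png',im[:,:,::-1]); M=T(name,o); np.save(f'pics/{tag}.npy',M)
    print('t',o['time'],'pos',np.round(o['position'],4),'f',np.round(o['ft_force'],2),'w',o['grip_width'],'v',np.abs(o['joint_velocities']).max()); return o,im,M
E
python3 - <<'E'
from h import *
o,im,M=snap('c_wrist')
print(tomove([.5,0,.28]))
E
```

```text
t 1.95 pos [ 0.4995 -0.002   0.2795] f [-0.22 -0.84 -0.43] w 0.0004378600664665346 v 0.005177395178607049
(array([-0.18, -0.05,  0.04]), 'yaw x', np.float64(-1.5729))
```

View pics/c_wrist.png

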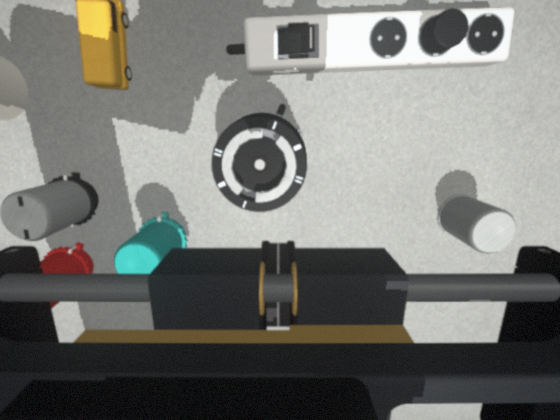

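Run:
```python
import cv2,numpy as np
im=cv2.imread('pics/c_wrist.png')
a=cv2.resize(im[100:220,200:320],None,fx=4.8,fy=4.8,interpolation=cv2.INTER_CUBIC)
cv2.imwrite('pics/c_gr.png',a)
b=cv2.resize(im[0:90,220:360],None,fx=5.6,fy=5.6,interpolation=cv2.INTER_CUBIC)
cv2.imwrite('pics/c_rk.png',b)
```

```text
(no output)
```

View pics/c_gr.png

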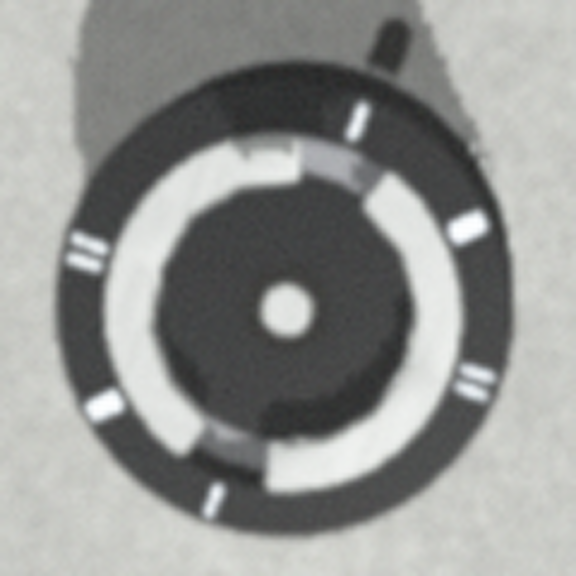

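View pics/c_rk.png

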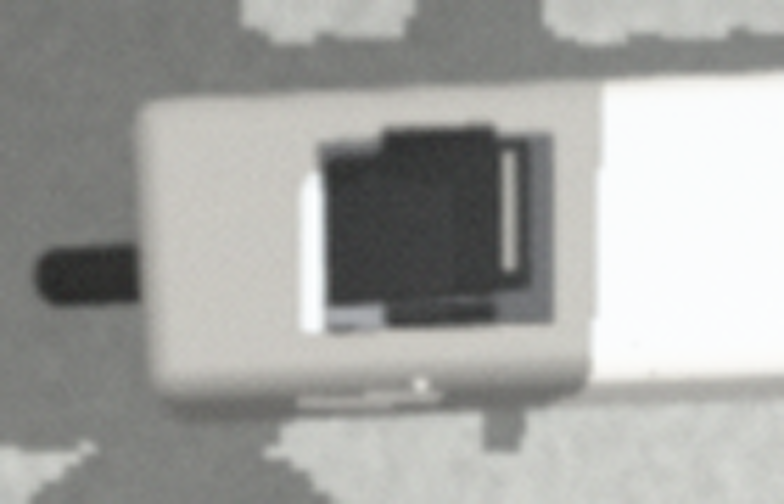

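```bash
cat > fitg.py <<'E'
from h import *
from scipy.optimize import least_squares
def fit(uv,M,zs=.1):
    P=px2w('wrist',uv,zs,M)
    a=np.array([0,np.pi,-.74,np.pi-.74,-1.5,np.pi-1.5])
    f=lambda x:(np.c_[x[0]+.044*np.cos(a+x[2]),x[1]+.044*np.sin(a+x[2])]-P[:,:2]).ravel()
    best=min((least_squares(f,[*P[:,:2].mean(0),y0]) for y0 in(0,2,-2)),key=lambda r:r.cost)
    return best.x,np.abs(best.fun).max(),P
E
python3 - <<'E'
from fitg import *
M=np.load('pics/c_wrist.npy')
c=np.array([[358,122],[215,501],[467,227],[102,405],[475,382],[87,253]])/4.8+[200,100]-0.4
x,e,P=fit(c,M);print('grinder',x,e)
g=lambda a:np.array(a)/5.6+[220,0]-.4
print('hole corners z.042',px2w('wrist',g([[322,142],[553,133],[553,323],[326,331]]),.042,M).round(4))
print('line on/off',px2w('wrist',g([[508,210]]),.049,M),px2w('wrist',g([[508,210]]),.057,M))
print('strip left edge top',px2w('wrist',g([[142,100],[150,375]]),.042,M))
E
```

```text
grinder [ 0.53344289  0.01640116 -0.38608499] 0.000541061378688118
hole corners z.042 [[ 0.6804 -0.0033  0.042 ]
 [ 0.6819 -0.0485  0.042 ]
 [ 0.6478 -0.0496  0.042 ]
 [ 0.6464 -0.004   0.042 ]]
line on/off [[ 0.66655553 -0.03935713  0.049     ]] [[ 0.66453563 -0.03857557  0.057     ]]
strip left edge top [[0.68783289 0.03178839 0.042     ]
 [0.63839951 0.03166018 0.042     ]]
```

Run:
```python
from h import *
print(tomove([.664,-.0445,.095]),tomove([.664,-.0445,.0735]))
```

```text
(array([ 4.23, 18.45, 16.46]), 'yaw x', np.float64(-1.5729)) (array([ 4.23, 20.6 , 16.46]), 'yaw x', np.float64(-1.5729))
```

Emit:
carry_out:
  moves:
    - [0, 1.2, 2, 5, 0, 0, 0]
    - [0, 2.5, 5, 9.5, 0, 0, 0]
    - [0, 4.0, 8.5, 12.5, 0, 0, 0]
    - [0, 4.2, 12, 16.5, 0, 0, 0]
    - [0, 4.2, 16, 16.5, 0, 0, 0]
    - [0, 4.2, 18.4, 16.5, 0, 0, 0]
    - [0, 4.2, 18.4, 16.5, 0, 0, 0]
    - [0, 4.2, 18.4, 16.5, 0, 0, 0]
    - [0, 4.2, 19.0, 16.5, 0, 0, 0]
    - [0, 4.2, 19.4, 16.5, 0, 0, 0]
    - [0, 4.2, 19.8, 16.5, 0, 0, 0]
    - [0, 4.2, 20.2, 16.5, 0, 0, 0]
    - [0, 4.2, 20.5, 16.5, 0, 0, 0]

```text
time: 3.3
position: [0.6654, -0.0439, 0.0754]
tool_rot: [0.5, -0.499, 0.501, -0.5]
ft_force: [-3.0, -1.8, 18.1]
grip_width: 0.0005
```

Run:
```python
from h import *
o,im,M=snap('d_wrist')
print(o['ft_force'],o['position'])
cv2.imwrite('pics/d_crop.png',cv2.resize(im[100:420,180:400,::-1],None,fx=1.8,fy=1.8))
```

```text
t 3.3 pos [ 0.6654 -0.0439  0.0754] f [-3.04 -1.83 18.13] w 0.00046250377579466604 v 0.018561393778257915
[-3.04424968 -1.82551889 18.12783901] [ 0.66537353 -0.04389414  0.07544777]
```

View pics/d_wrist.png

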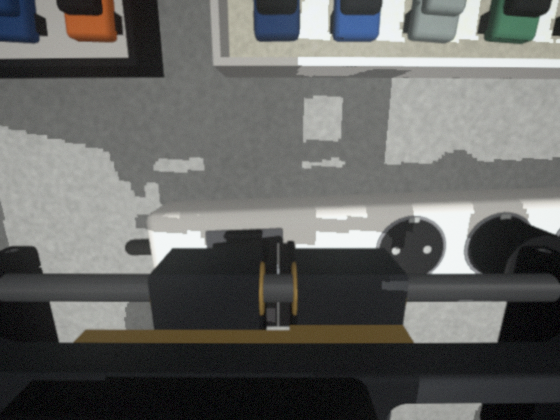

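Emit:
carry_out:
  moves:
    - [0, 0, -4, 0, 0, 0, 0]
    - [0, 0, -9, 0, 0, 0, 0]
    - [0, 0, -14, -4, 0, 0, 0]
    - [0, 0, -18, -8, 0, 0, 0]
    - [0, 0, -18, -8, 0, 0, 0]
    - [0, 0, -18, -8, 0, 0, 0]
    - [0, 0, -18, -8, 0, 0, 0]

```text
time: 4.05
position: [0.5851, -0.0428, 0.2545]
tool_rot: [0.5, -0.5, 0.5, -0.5]
ft_force: [-0.6, 0.3, -0.3]
grip_width: 0.0003
```

Run:
```python
from h import *
o,im,M=snap('e_wrist')
K=w2px('wrist',[[.664,-.0265,.053]],M)[0].astype(int);print(K)
u,v=K; c=im[max(0,v-60):v+60,u-80:u+80,::-1]
c0=cv2.imread('pics/c_wrist.png')[0:90,218:378]
cv2.imwrite('pics/e_rk.png',np.vstack([cv2.resize(c,None,fx=3,fy=3,interpolation=2),cv2.resize(c0,None,fx=2.4,fy=2.4,interpolation=2)[:,:480] if 0 else cv2.resize(c0,(480,270))]))
```

```text
t 4.05 pos [ 0.5851 -0.0428  0.2545] f [-0.62  0.26 -0.26] w 0.0003365264366549483 v 0.043048620099246135
[261 121]
```

View pics/e_rk.png

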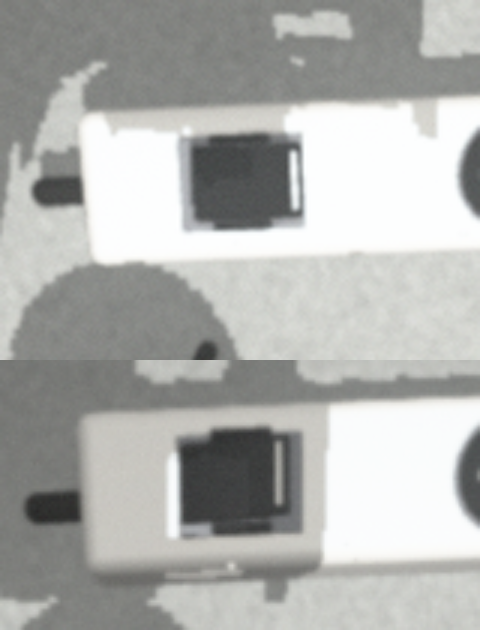

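Run:
```python
from h import *
print(tomove([.444,.251,.27]), robot.get_obs()['q'])
```

```text
(array([-29.37,  -1.62, -14.13]), 'yaw x', np.float64(-1.5711)) [-2.63436820e-01  4.69004693e-01  1.52414386e+00  2.77381259e-04
  1.14896103e+00  1.30755986e+00]
```

Emit:
carry_out:
  moves:
    - [1, -5, -1, -2.5, 0, -0.1, 0]
    - [1, -10, -1.6, -5, 0, -0.2, 0]
    - [1, -15, -1.6, -7.5, 0, -0.3, 0]
    - [1, -20, -1.6, -10, 0, -0.4, 0]
    - [1, -25, -1.6, -12.5, 0, -0.5, 0]
    - [1, -29.4, -1.6, -14.1, 0, -0.5, 0]
    - [1, -29.4, -1.6, -14.1, 0, -0.5, 0]
    - [1, -29.4, -1.6, -14.1, 0, -0.5, 0]
    - [1, -29.4, -1.6, -14.1, 0, -0.5, 0]
    - [1, -29.4, -1.6, -14.1, 0, -0.5, 0]
    - [1, -29.4, -1.6, -14.1, 0, -0.5, 0]

```text
time: 5.2
position: [0.4447, 0.2502, 0.27]
tool_rot: [0.608, -0.362, 0.361, -0.608]
ft_force: [0.2, 0.5, -0.9]
grip_width: 0.0804
```

Run:
```python
from h import *
o,im,M=snap('f_wrist')
cv2.imwrite('pics/f_crop.png',cv2.resize(im[60:260,160:400,::-1],None,fx=3,fy=3,interpolation=2))
```

```text
t 5.2 pos [0.4447 0.2502 0.27  ] f [ 0.21  0.5  -0.85] w 0.08039814926050168 v 0.010365921690943277
```

View pics/f_wrist.png

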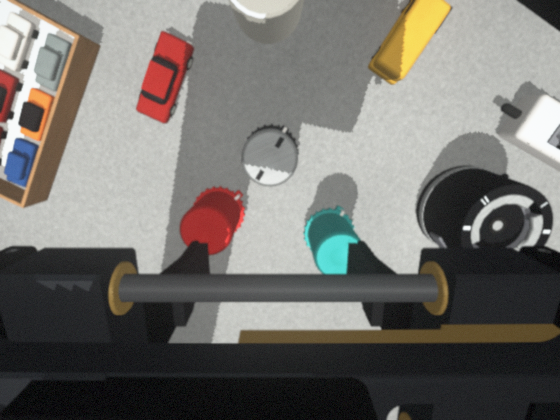

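View pics/f_crop.png

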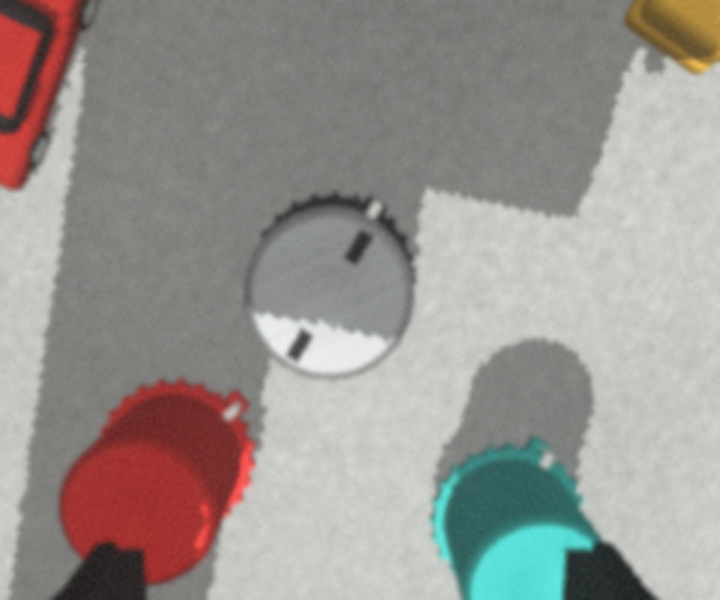

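Run:
```python
from h import *
M=np.load('pics/f_wrist.npy')
g=lambda a:np.array(a)/3+[160,60]-.33
P=px2w('wrist',g([[329,294],[358,247],[300,345],[247,294],[412,294]]),.1,M);print(P.round(4))
d=P[1]-P[2];yaw=np.arctan2(d[1],d[0]);print('yaw',yaw,'diam',np.linalg.norm(P[3]-P[4]))
Q=px2w('wrist',g([[374,208]]),.025,M);print('pointer',Q, np.linalg.norm(Q[0,:2]-P[0,:2]))
c=P[0]
print(tomove([c[0],c[1],.14]),tomove([c[0],c[1],.081]))
print(w2px('top',[[c[0],c[1],.1]]))
```

```text
[[0.4786 0.2766 0.1   ]
 [0.4967 0.2754 0.1   ]
 [0.4588 0.2771 0.1   ]
 [0.4656 0.3006 0.1   ]
 [0.4919 0.2522 0.1   ]]
yaw -0.04610659977307323 diam 0.05509840193856865
pointer [[0.5101632  0.27492262 0.025     ]] 0.03157394475745722
(array([-0.7 , 13.02,  4.26]), 'yaw x', np.float64(-1.0731)) (array([-0.7 , 18.92,  4.26]), 'yaw x', np.float64(-1.0731))
[[192.33707425 215.43924532]]
```

Emit:
carry_out:
  force: 60
  moves:
    - [1, -0.7, 2, 4.2, 0, 0, 0]
    - [1, -0.7, 6, 4.2, 0, 0, 0]
    - [1, -0.7, 10, 4.2, 0, 0, 0]
    - [1, -0.7, 13, 4.2, 0, 0, 0]
    - [1, -0.7, 13, 4.2, 0, 0, 0]
    - [1, -0.7, 15, 4.2, 0, 0, 0]
    - [1, -0.7, 17, 4.2, 0, 0, 0]
    - [1, -0.7, 19.2, 4.2, 0, 0, 0]
    - [1, -0.7, 19.2, 4.2, 0, 0, 0]
    - [1, -0.7, 19.2, 4.2, 0, 0, 0]

```text
time: 6.25
position: [0.4785, 0.2774, 0.0798]
tool_rot: [-0.608, 0.361, -0.361, 0.608]
ft_force: [0.8, 0.8, -0.0]
grip_width: 0.087
```

Run:
```python
from h import *
o,im,M=snap('g_wrist'); print(tomove([.4786,.2766,.078]))
```

```text
t 6.25 pos [0.4785 0.2774 0.0798] f [ 0.83  0.83 -0.04] w 0.08697984791133041 v 0.01870634017190707
(array([ 0.08,  0.22, -0.06]), 'yaw x', np.float64(-1.0716))
```

View pics/g_wrist.png

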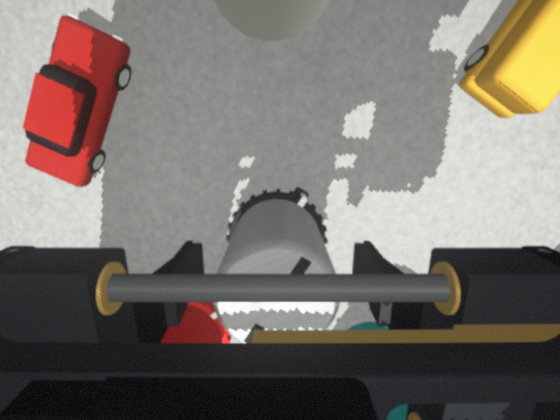

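Emit:
carry_out:
  force: 60
  moves:
    - [0, 0, 0, 0, 0, 0, 0]
    - [0, 0, 0, 0, 0, 0, 0]
    - [0, 0, 0, 0, 0, 0, 0]
    - [0, 0, 0, 0, 0, 0, 0]
    - [0, 0, 0, 0, 0, 0, 0]
    - [0, 0, 0, 0, 0, 0, 0]
    - [0, 0, -1, 0, 0, 0, 0]
    - [0, 0, -3, 0, 0, 0, 0]
    - [0, 0, -6, 0, 0, 0, 0]
    - [0, 0, -9, 0, 0, 0, 0]
    - [0, 0, -13, 0, 0, 0, 0]
    - [0, 0, -17, 0, 0, 0, 0]
    - [0, 0, -17, 0, 0, 0, 0]
    - [0, 0, -17, 0, 0, 0, 0]

```text
time: 7.7
position: [0.477, 0.2774, 0.2492]
tool_rot: [-0.608, 0.361, -0.361, 0.608]
ft_force: [0.0, 0.2, -3.6]
grip_width: 0.0572
```

Run:
```python
from h import *
o,im,M=snap('i_wrist'); print(o['ft_force'],o['q'],tomove([0,0,0])[1:])
cv2.imwrite('pics/i_crop.png',cv2.resize(im[150:350,180:380,::-1],None,fx=3,fy=3,interpolation=2))
```

```text
t 7.7 pos [0.477  0.2774 0.2492] f [ 0.    0.24 -3.62] w 0.05716653430190139 v 0.047342028601509455
[ 0.00443004  0.23805924 -3.61585269] [ 3.24161129e-01  4.26705151e-01  1.61643039e+00 -4.62352795e-05
  1.09751339e+00  1.39510191e+00] ('yaw x', np.float64(-1.071))
```

View pics/i_crop.png

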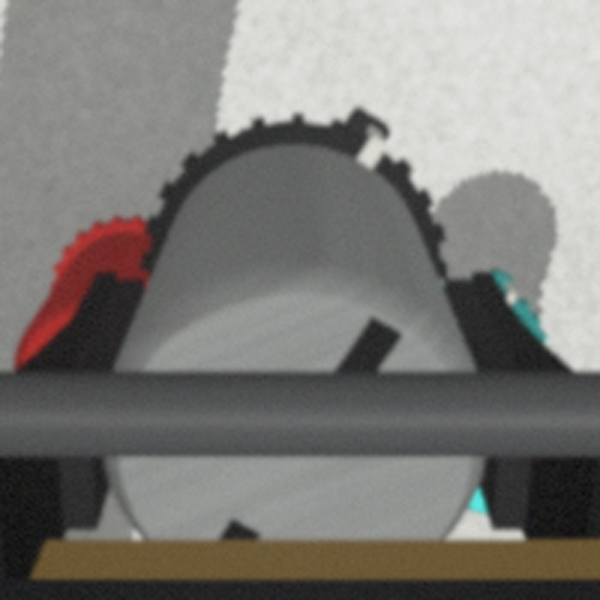

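Run:
```python
from h import *
p=robot.camera_params('wrist');K,D=KD(p);Mt=p['mount']
def t(uv,y):
    u=cv2.undistortPoints((np.array(uv,float)/3+[180,150]-.33).reshape(-1,1,2),K,D).reshape(-1,2)
    d=np.c_[u,np.ones(len(u))]@Mt[:3,:3].T; c=Mt[:3,3]; return (c+d*((y-c[1])/d[:,1])[:,None])*1000
print('apex,left,right @z25',t([[297,124],[185,185],[405,168],[435,240],[158,245]],.0548).round(1))
print('apex@z18',t([[297,124]],.0618).round(1))
print('pointer',t([[371,152]],.0548).round(1))
A=t([[388,325],[340,372],[240,525]],-.0202);print('lines top',A.round(1)) 
A=t([[380,332],[345,375],[240,530]],-.0202);print(np.arctan2(*(A[0]-A[2])[[2,0]]))
print('wall apex at z25', t([[297,145]],.0548).round(1),'top disc apex',t([[300,293],[108,470],[483,470]],-.0202).round(1))
```

```text
apex,left,right @z25 [[  2.   54.8  32.9]
 [-22.6  54.8  19.3]
 [ 25.5  54.8  23.1]
 [ 32.7  54.8   6.5]
 [-29.1  54.8   5.4]]
apex@z18 [[ 2.  61.8 31.4]]
pointer [[18.  54.8 26.7]]
lines top [[ 14.4 -20.2  20.1]
 [  7.8 -20.2  12.9]
 [ -6.8 -20.2 -12.3]]
1.0134471636228355
wall apex at z25 [[ 2.  54.8 28.3]] top disc apex [[  2.1 -20.2  25. ]
 [-26.  -20.2  -3. ]
 [ 29.  -20.2  -3. ]]
```

Run:
```python
from h import *
print(tomove([.532,.018,.21]))
```

```text
(array([25.42,  3.78, -7.5 ]), 'yaw x', np.float64(-1.071))
```

Emit:
carry_out:
  moves:
    - [0, 3, 0, -1, 0, 0.05, 0]
    - [0, 7, 0, -2, 0, 0.1, 0]
    - [0, 11, 0, -3.5, 0, 0.15, 0]
    - [0, 15, 0, -5, 0, 0.2, 0]
    - [0, 19, 0, -6, 0, 0.25, 0]
    - [0, 23, 0, -7, 0, 0.3, 0]
    - [0, 25.4, 1, -7.5, 0, 0.34, 0]
    - [0, 25.4, 2.5, -7.5, 0, 0.34, 0]
    - [0, 25.4, 3.8, -7.5, 0, 0.34, 0]
    - [0, 25.4, 3.8, -7.5, 0, 0.34, 0]
    - [0, 25.4, 3.8, -7.5, 0, 0.34, 0]
    - [0, 25.4, 3.8, -7.5, 0, 0.34, 0]

```text
time: 8.95
position: [0.5332, 0.0188, 0.2104]
tool_rot: [0.539, -0.459, 0.458, -0.538]
ft_force: [-0.4, -0.1, -2.6]
grip_width: 0.0571
```

Run:
```python
from h import *
o,im,M=snap('j_wrist'); print(o['ft_force'],o['q'],tomove([0,0,0])[1:])
cv2.imwrite('pics/j_crop.png',cv2.resize(im[120:300,165:395,::-1],None,fx=3.4,fy=3.4,interpolation=2))
o,im,M=snap('j_scene','scene')
cv2.imwrite('pics/j_scene_c.png',cv2.resize(im[120:290,200:400,::-1],None,fx=3.4,fy=3.4,interpolation=2))
```

```text
t 8.95 pos [0.5332 0.0188 0.2104] f [-0.37 -0.12 -2.61] w 0.05714579220802428 v 0.013488122233989562
[-0.36637086 -0.11863182 -2.60659138] [-1.74251209e-01  4.55238221e-01  1.70082796e+00  1.79423323e-06
  9.86064944e-01  1.23631443e+00] ('yaw x', np.float64(-1.4105))
t 9.0 pos [0.5334 0.0189 0.2107] f [-0.31  0.76 -1.83] w 0.05744662929371993 v 0.008824138108184991
```

View pics/j_crop.png

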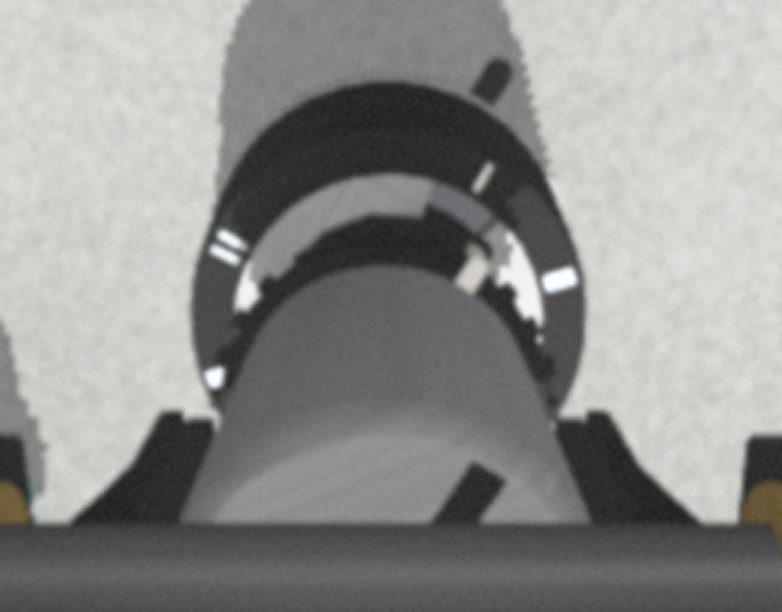

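View pics/j_scene_c.png

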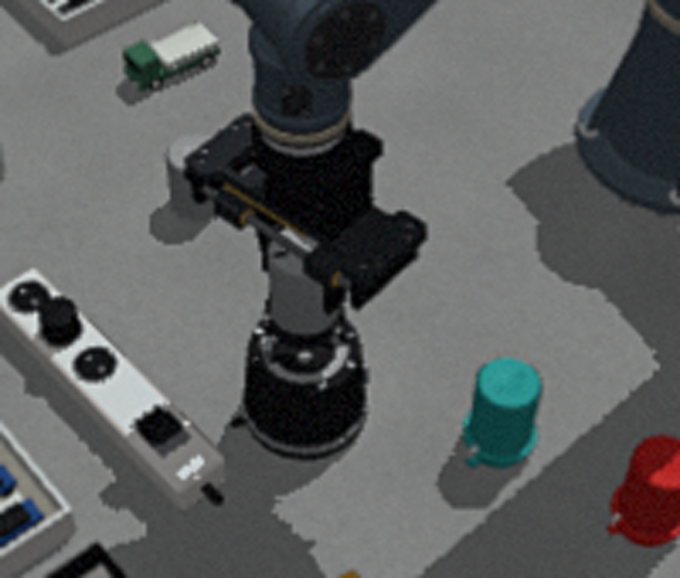

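```bash
cat > rel.py <<'E'
from h import *
from scipy.optimize import least_squares
p=robot.camera_params('wrist');K,D=KD(p);Mt=p['mount']
def t(uv,y,s,off):
    u=cv2.undistortPoints((np.array(uv,float)/s+off-.5+.5/s).reshape(-1,1,2),K,D).reshape(-1,2)
    d=np.c_[u,np.ones(len(u))]@Mt[:3,:3].T; c=Mt[:3,3]; return (c+d*((y-c[1])/d[:,1])[:,None])[:,[0,2]]*1000
def fitmarks(P,ang,y0):
    a=np.array(ang)
    # tool (x,z): angle measured x->z is ccw seen from above
    f=lambda v:(np.c_[v[0]+44*np.cos(a+v[2]),v[1]+44*np.sin(a+v[2])]-P).ravel()
    r=least_squares(f,[0,0,y0]); return r.x,r.fun.round(2)
def circ(P,r):
    s=least_squares(lambda v:np.hypot(*(P-v).T)-r,[0,0]);return s.x,s.fun.round(2)
E
python3 - <<'E'
from rel import *
s,off=3.4,[165,120]; h=110.4e-3
P=t([[483,178],[560,280],[227,246]],h,s,off)
for pp,a in ((P,[0,-.74,np.pi-1.5]),):
    print('grinder in tool',fitmarks(pp,a,1.0))
print('outer rim left/right?',t([[388,83]],h,s,off))
F=t([[388,216],[262,288],[300,250],[508,280],[545,340],[345,226],[425,220]],.0548,s,off);print(F.round(1),circ(F,33))
c=circ(F,33)[0]
Q=t([[472,270]],.0548,s,off);print('pointer',Q,np.arctan2(Q[0,1]-c[1],Q[0,0]-c[0]))
E
```

```text
grinder in tool (array([2.11859846, 0.19748737, 1.01542209]), array([ 0.14,  0.12, -0.4 , -0.02,  0.26, -0.1 ]))
outer rim left/right? [[ 2.3160413  59.83644062]]
[[  2.1  38.5]
 [-22.1  24.5]
 [-14.6  32. ]
 [ 25.1  26.1]
 [ 32.7  14. ]
 [ -6.   36.6]
 [  9.1  37.7]] (array([2.04406766, 4.26424541]), array([ 1.22, -1.52, -0.69, -1.26, -0.82,  0.3 ,  1.19]))
pointer [[18.17007106 28.03186871]] 0.9746555747273717
```

Emit:
carry_out:
  moves:
    - [0, 0, 0.8, 0, 0, 0, 0]
    - [0, 0, 1.6, 0.04, 0, 0, 0]
    - [0, 0, 2.4, 0.04, 0, 0, 0]
    - [0, 0, 2.7, 0.04, 0, 0, 0]
    - [0, 0, 3.0, 0.04, 0, 0, 0]
    - [0, 0, 3.2, 0.04, 0, 0, 0]
    - [0, 0, 3.4, 0.04, 0, 0, 0]
    - [0, 0, 3.5, 0.04, 0, 0, 0]
    - [0, 0, 3.5, 0.04, 0, 0, 0]

```text
time: 9.95
position: [0.5337, 0.0186, 0.1756]
tool_rot: [-0.538, 0.458, -0.459, 0.538]
ft_force: [-0.2, 0.1, -2.9]
grip_width: 0.0572
```

Run:
```python
from h import *
o,im,M=snap('k_wrist'); print(o['ft_force'],o['moment'],tomove([0,0,0])[1:])
cv2.imwrite('pics/k_crop.png',cv2.resize(im[120:300,165:395,::-1],None,fx=3.4,fy=3.4,interpolation=2))
```

```text
t 9.95 pos [0.5337 0.0186 0.1756] f [-0.17  0.08 -2.9 ] w 0.057237621196127804 v 0.0036419278080368584
[-0.17364142  0.08046243 -2.89961504] [ 0.02979596 -0.00936236  0.01427783] ('yaw x', np.float64(-1.411))
```

View pics/k_crop.png

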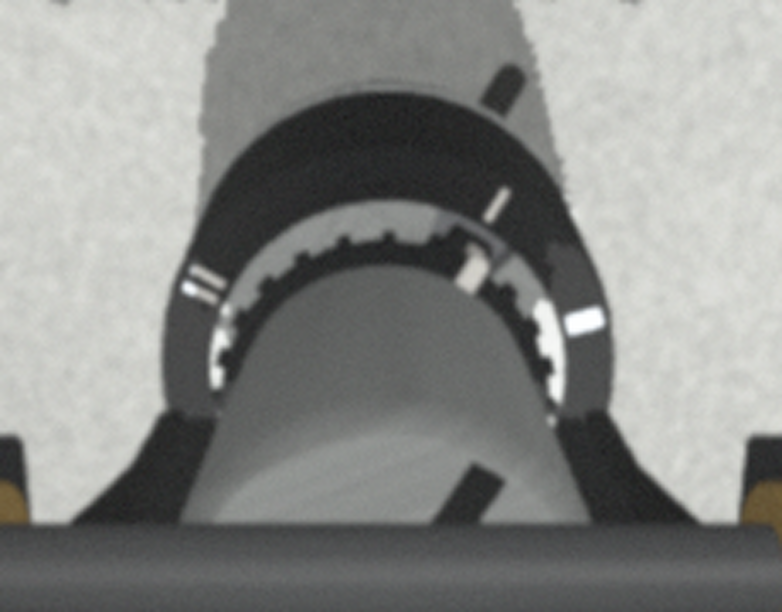

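Emit:
carry_out:
  moves:
    - [0, 0, 0.2, 0, 0, 0, 0]
    - [0, 0, 0.4, 0, 0, 0, 0]
    - [0, 0, 0.6, 0, 0, 0, 0]
    - [0, 0, 0.8, 0, 0, 0, 0]
    - [0, 0, 1.0, 0, 0, 0, 0]
    - [0, 0, 1.1, 0, 0, 0, 0]
    - [0, 0, 1.2, 0, 0, 0, 0]
    - [0, 0, 1.2, 0, 0, 0, 0]

```text
time: 10.8
position: [0.5336, 0.0187, 0.1634]
tool_rot: [0.538, -0.459, 0.458, -0.538]
ft_force: [1.1, -0.0, -1.7]
grip_width: 0.057
```

Run:
```python
from h import *
o,im,M=snap('l_wrist'); print(o['ft_force'],o['moment'],tomove([0,0,0])[1:])
cv2.imwrite('pics/l_crop.png',cv2.resize(im[120:300,165:395,::-1],None,fx=3.4,fy=3.4,interpolation=2))
```

```text
t 10.8 pos [0.5336 0.0187 0.1634] f [ 1.09 -0.03 -1.7 ] w 0.0570041811714731 v 0.003950505923205899
[ 1.08638458 -0.03179628 -1.70276397] [0.0238978  0.00068823 0.0407619 ] ('yaw x', np.float64(-1.411))
```

View pics/l_crop.png

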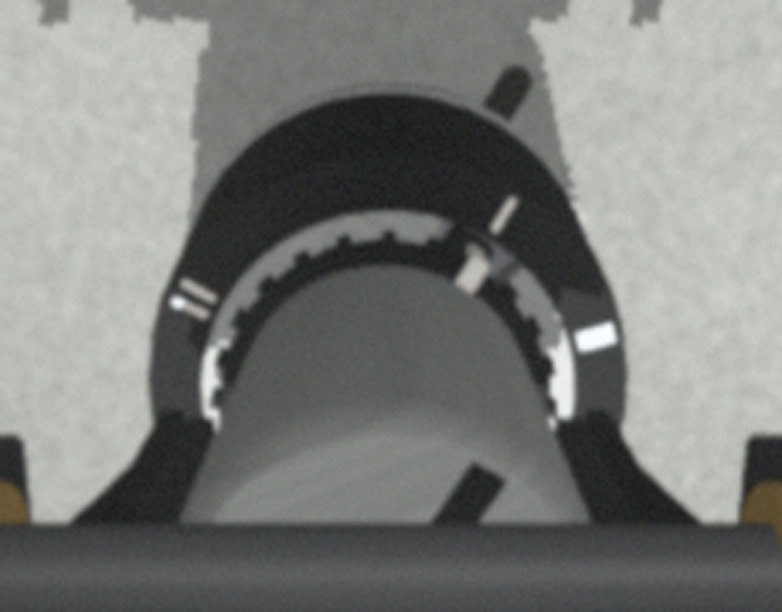

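Emit:
carry_out:
  moves:
    - [0, 0, 0.05, 0, 0, 0, 0]
    - [0, 0, 0.1, 0, 0, 0, 0]
    - [0, 0, 0.1, 0, 0, 0, 0]
    - [0, 0, 0.1, 0, 0, 0, 0]

```text
time: 11.25
position: [0.5337, 0.0187, 0.1628]
tool_rot: [-0.538, 0.458, -0.459, 0.538]
ft_force: [-0.6, 0.1, -0.5]
grip_width: 0.0571
```

Run:
```python
from h import *
o=robot.get_obs(); print(o['ft_force'],o['moment'],o['position'],tomove([0,0,0])[1:],o['q'])
```

```text
[-0.55807848  0.12216451 -0.47152828] [-0.02733328  0.09057447 -0.03839622] [0.53373859 0.01866895 0.16278244] ('yaw x', np.float64(-1.4109)) [-1.74390419e-01  5.26836800e-01  1.74226012e+00 -2.97370982e-05
  8.72152321e-01  1.23654292e+00]
```

Emit:
carry_out:
  moves:
    - [0, 0, 0.05, 0, 0, 0, 0]
    - [0, 0, 0.1, 0, 0, 0, 0]
    - [0, 0, 0.1, 0, 0, 0, 0]
    - [0, 0, 0.1, 0, 0, 0, 0]

```text
time: 11.65
position: [0.5338, 0.0187, 0.1628]
tool_rot: [-0.538, 0.458, -0.459, 0.538]
ft_force: [-2.9, 1.4, 6.8]
grip_width: 0.0571
```

Run:
```python
from h import *
o,im,M=snap('m_scene','scene'); print(o['ft_force'],o['moment'],o['position'])
cv2.imwrite('pics/m_scene_c.png',cv2.resize(im[150:290,220:380,::-1],None,fx=4,fy=4,interpolation=2))
```

```text
t 11.65 pos [0.5338 0.0187 0.1628] f [-2.95  1.36  6.8 ] w 0.05710506080214156 v 0.0014727788386990884
[-2.94527872  1.35818044  6.79813678] [-0.01553127  0.45995828 -0.0277369 ] [0.53377005 0.01868818 0.16275072]
```

View pics/m_scene_c.png

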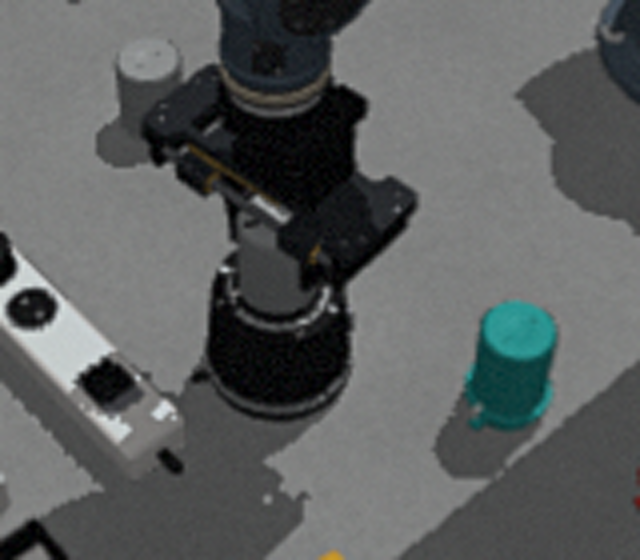

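Emit:
carry_out:
  moves:
    - [0, 0, 0, 0, 0, 0.05, 0]
    - [0, 0, 0, 0, 0, 0.1, 0]
    - [0, 0, 0, 0, 0, 0.16, 0]
    - [0, 0, 0, 0, 0, 0.22, 0]
    - [0, 0, 0, 0, 0, 0.28, 0]
    - [0, 0, 0, 0, 0, 0.34, 0]
    - [0, 0, 0, 0, 0, 0.4, 0]
    - [0, 0, 0, 0, 0, 0.45, 0]
    - [0, 0, 0, 0, 0, 0.5, 0]
    - [0, 0, 0, 0, 0, 0.55, 0]
    - [0, 0, 0, 0, 0, 0.6, 0]
    - [0, 0, 0, 0, 0, 0.6, 0]
    - [0, 0, 0, 0, 0, 0.6, 0]

```text
time: 13.0
position: [0.5334, 0.0178, 0.1627]
tool_rot: [0.38, -0.596, 0.597, -0.379]
ft_force: [-4.1, -2.7, 8.6]
grip_width: 0.0572
```

Run:
```python
from h import *
o,im,M=snap('n_wrist'); print(o['ft_force'],o['moment'],tomove([0,0,0])[1:],o['q'])
cv2.imwrite('pics/n_crop.png',cv2.resize(im[120:300,165:395,::-1],None,fx=3.4,fy=3.4,interpolation=2))
```

```text
t 13.0 pos [0.5334 0.0178 0.1627] f [-4.12 -2.69  8.56] w 0.0572270224299226 v 0.0011940300317807755
[-4.12194797 -2.69065579  8.55726675] [-0.38376928  0.62795308  0.26355835] ('yaw x', np.float64(-2.0091)) [-0.1749944   0.52667816  1.7428067  -0.00269821  0.87205156  1.83589612]
```

View pics/n_crop.png

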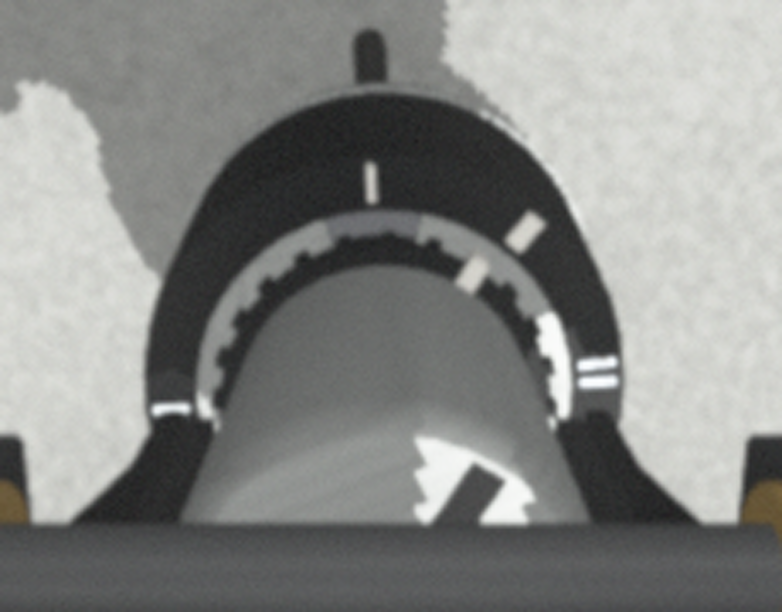

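Emit:
carry_out:
  moves:
    - [0, 0, 0, 0, 0, 0.05, 0]
    - [0, 0, 0, 0, 0, 0.1, 0]
    - [0, 0, 0, 0, 0, 0.15, 0]
    - [0, 0, 0, 0, 0, 0.15, 0]
    - [0, 0, 0, 0, 0, 0.15, 0]
    - [0, 0, 0, 0, 0, 0.15, 0]
    - [0, 0, 0, 0, 0, 0.15, 0]
    - [0, 0, 0, 0, 0, 0.15, 0]

```text
time: 13.85
position: [0.5333, 0.0179, 0.1628]
tool_rot: [0.334, -0.623, 0.624, -0.333]
ft_force: [-3.8, -2.3, 7.1]
grip_width: 0.057
```

Run:
```python
from rel import *
o,im,M=snap('p_wrist'); print(o['ft_force'],o['moment'],tomove([0,0,0])[1:],np.degrees(np.arccos(-R.from_quat(o['tool_rot']).as_matrix()[2,1])))
cv2.imwrite('pics/p_crop.png',cv2.resize(im[120:300,165:395,::-1],None,fx=3.4,fy=3.4,interpolation=2))
o,im,M=snap('p_scene','scene')
cv2.imwrite('pics/p_scene_c.png',cv2.resize(im[150:290,200:380,::-1],None,fx=4,fy=4,interpolation=2))
```

```text
t 13.85 pos [0.5333 0.0179 0.1628] f [-3.76 -2.3   7.09] w 0.05702070723959032 v 0.002567666584883691
[-3.75817358 -2.30259738  7.08534376] [-0.3142002   0.6670722   0.23051626] ('yaw x', np.float64(-2.159)) 0.11868767799502324
t 13.9 pos [0.5333 0.0178 0.1627] f [-3.53 -3.5   7.5 ] w 0.05733530841597129 v 0.0023912590927208403
```

View pics/p_crop.png

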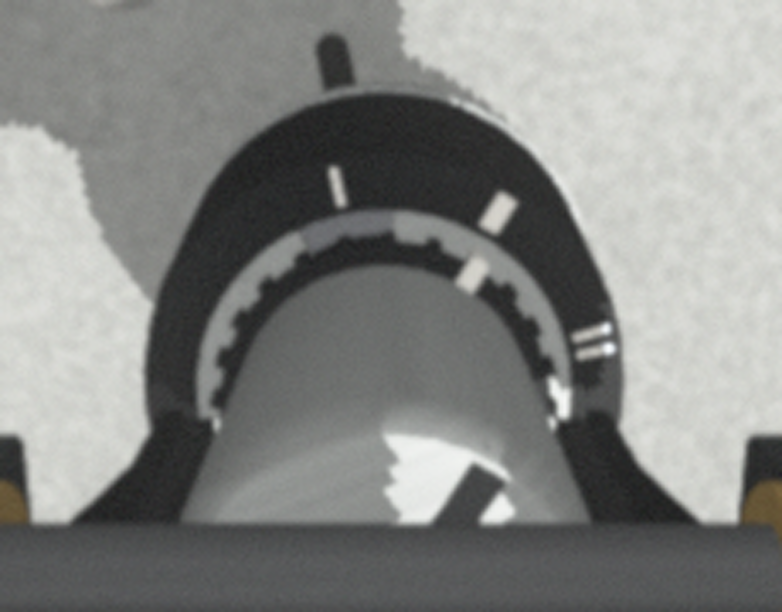

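View pics/p_scene_c.png

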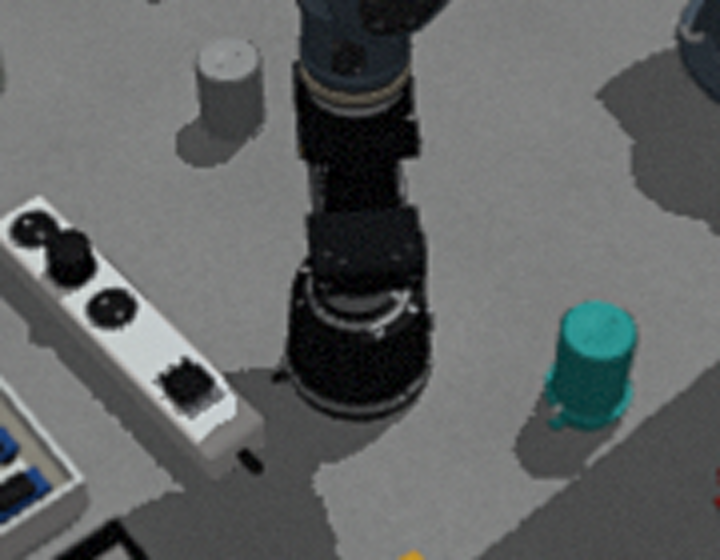

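Run:
```python
from rel import *
s,off=3.4,[165,120]
P=t([[338,187],[499,214],[594,341]],.0628,s,off); x=fitmarks(P,[0,-.74,-1.5],1.7);print(x)
Q=t([[472,274]],.0548,s,off)[0];a=np.arctan2(Q[1]+.2,Q[0]-2)
print('pointer angle from slot cw',x[0][2]-a)
print(robot.get_obs()['moment'],robot.get_obs()['ft_force'])
```

```text
(array([1.07703156, 0.56621895, 1.77390304]), array([ 0.15, -0.09,  0.03, -0.05, -0.18,  0.14]))
pointer angle from slot cw 0.7106028394317137
[-0.33633894  0.68870274  0.1505447 ] [-3.41583155 -1.78165747  8.10476627]
```

Run:
```python
from rig import robot
print(robot.hand_in()); print(robot.get_obs()['time'])
```

```text
the job is handed in; nothing more can be done
None
the job is handed in; nothing more can be done
```

I switched the power strip on and stood the steel cup fully home in the grinder's socket. I then twisted it clockwise to the pulse position and handed in at about 13.9 s, still gripping it. The hand-in gives no verdict.

- **Power strip:** it was off. In the close-up after the press, the end with the white line had moved as it should for on.
- **Cup home:** going down it stopped hard against the floor, with its underside at about 83 mm against the socket's 84 mm. The push was 7–8 N.
- **Upright:** the tool was 0.1° from vertical at the end.
- **Pulse position:** the hand turned 0.75 rad, and the last picture put the pointer about 0.71 rad past the slot. That puts the ring at about 0.59–0.63 rad, inside 0.42–0.82, with the pointer at the broad white mark. The pointer did not shift in the fingers.
- **Disagreement:** the last twist-moment readings were 0.23 and then 0.15 Nm, below the 0.29 Nm the spring should give there. I trusted the pictures over these, since earlier moment readings also scattered by several hundredths of a Nm.
- **Bystanders:** the arm touched nothing else that I could see. I did not measure the positions of the bystanders again at the end.

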